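# Index the flange fixture to the red line

### The job

With a fingertip, push the dark dial of the indexing table round, either way, until its white index line lines up with the red line on the scale ring, leaving the brass flange seated on the dial. Then press the green button fully in and let it go, to signal that the fixture is set. Grasp and lift nothing, do not press the red button, and leave the other things where they are.

Things in the scene. Friction and masses are not known exactly. Their poses are not given: they have to be found in the camera images.
- dial_center (a point): Point on the vertical axis of the indexing table, level with the dial's upper face, 61 mm above the work surface. The table is a round blue base 264 mm in diameter, fixed; on it lies an aluminium scale ring (outer diameter 254 mm, upper face at 58 mm, black ticks every 10 degrees and one wide red line), and inside the ring a dark round dial, 192 mm in diameter, with one wide white index line and two orange studs. A 30 mm steel spigot 10 mm high stands at the dial's centre.
- white_line (a point): Outer end of the white index line, on the dial's rim, 96 mm from the axis, 61 mm above the work surface. The line is 40 mm long, 5 mm wide, runs radially and turns with the dial.
- red_line (a point): Inner end of the red target line of the scale ring, 96 mm from the axis at 61 mm height. The line is 31 mm long, 5 mm wide and runs radially outward from here. Scale ring fixed; the red line points any way within about 52 degrees either side of straight away from the robot. The lines are in line when white_line and red_line coincide.
- stud_a (a point): Top centre of an orange upright stud on the dial: 18 mm diameter, 40 mm tall (from 61 to 101 mm above the work surface), 80 mm from the axis, 90 degrees anticlockwise (seen from above) of the white line. Turns with the dial. Push it sideways to turn the dial.
- stud_b (a point): Top centre of the other, equal stud, 80 mm from the axis, 90 degrees clockwise of the white line.
- dial (a joint): Angle of the dial in rad, growing anticlockwise seen from above. Turns freely either way with no stop in the way, with friction: a sideways push of about 3 N on a stud moves it, and it stays where it is left. The white line may need from about 20 degrees to half a turn, by the shorter way.
- work_flange: Brass-coloured flange, hub 66 mm diameter and 14 mm high with two 5 mm thick ears reaching 48 mm from its centre, bore 36 mm, resting loosely on the dial over the spigot (about 3 mm play), 0.15 kg. Origin: centre of its underside, 61 mm above the work surface. It rides round with the dial and must stay seated.
- ready_top (a point): Centre of the upper face of the green round push button, 36 mm diameter, pressed straight down, top 22 mm above the work surface, travel 6 mm, on a small fixed black housing (52 mm diameter, 12 mm high) standing on the table left of the indexing table.
- ready (a joint): Travel of the green button in m: 0 released, 0.006 fully pressed; it counts as pressed beyond 0.004. Springs back; about 5 N, straight down, presses it fully.
- stop_top (a point): Centre of the upper face of the red button, of the same shape as the green one; the two may stand in either place. Not to be pressed.
- stop (a joint): Travel of the red button in m: 0 released, 0.006 fully pressed.
- spare_flange: Spare brass-coloured flange like the one on the dial, 96 x 66 mm over all, 14 mm high, lying on the table. Bystander. Origin: centre of its underside.
- steel_pin: Bright steel pin, 24 mm diameter, 60 mm tall, standing on end. Bystander. Origin: centre of its underside.
- wrench: Steel wrench lying on the table right of the indexing table, about 175 mm long. Bystander. Origin: middle of its length, underside.
- oil_bottle: Yellow oil bottle with black cap, 56 mm diameter, 140 mm tall, standing. Bystander. Origin: centre of its underside.
- bracket: Brass-coloured L bracket, foot 60 x 40 mm, upright leg 45 mm high. Bystander. Origin: centre of the foot's underside.
- mug: Blue mug, 76 mm wide, 85 mm tall. Bystander. Origin: centre of its underside.
Not all that is in view belongs to the job. What is shaped like the part that bears ready_top but purple is not meant.

How it is judged:
By the outcome, as a careful person would: the job done as asked, in the order asked, and still so for the second after the job is handed in, with the robot touching nothing.
It also fails if it takes over 58 s, if anything falls off the work surface, if the arm or the gripper's body presses on something with over 40 N, if the wrist force passes 120 N, or if a joint passes its speed limit or range.

### The arm

A 7-joint arm with a two-finger parallel gripper is mounted at the origin on the work surface. World frame = base frame: x ahead of the robot, y to its left, z up, the work surface at z = 0. Lengths are in m, angles in rad, forces in N, time in s.
With the tool pointing down it reaches from about 0.35 to 0.9 m from the base axis. Payload 19.9 kg.
Tool frame: the origin (TCP) lies midway between the tips of the shut fingers; the grasp point (between the pads) lies 19 mm behind it; z points along the fingers, y is the direction in which the jaws open and shut (so a half turn about z gives the same grasp; the last joint's range is limited). The gripper opens to 85 mm and grips with 20 to 120 N. Pads are 22 mm wide; open, the fingers measure 114 mm over their backs; the gripper's body (76 mm by 85 mm) begins 54 mm behind the grasp point. The pads swing forward as they close: fully open they stand 13 mm farther back than shut.
Start: joints at [1.147, 0.417, -0.01, 1.614, 0.005, 1.111, -0.053], TCP at [0.233, -0.58, 0.231] pointing down, gripper open.
Joint ranges: [-2.81, 2.81], [-0.39, 2.02], [-1.27, 1.25], [0.06, 2.57], [-1.19, 4.33], [0.19, 2], [-2.82, 2.82]. Speed limits (rad/s): [1.89, 1.89, 2.39, 2.39, 3.01, 3.01, 3.01].

### API

Orientations are given as a rotation vector (axis times angle).
In Python, from cell import arm gives the robot as it stands.
- The arm moves only by the shell command python3 -m handwheel 'ROWS'. ROWS is JSON, a list of rows, each an object of numbers: "rx", "ry", "rz": the turn, a rotation vector about the tool's x, y, z in degrees; "x", "y", "z": the shift along the tool's x, y, z in mm; "jaw": the finger opening in mm, from 0 to 85.4. In form: [{"rx": .., "ry": .., "rz": .., "x": .., "y": .., "z": .., "jaw": ..}, ...]. A call has 1 to 20 rows; each row shifts and turns the commanded pose from where the row before left it, along the tool's axes as they then stand; what a row does not reach is not made up. A row lasts 1/12 s, in which the tool goes at most 41.7 mm and 7.16 degrees, less where a joint would pass 70% of its speed; a pose out of reach is approached as far as the arm can. A call is refused whole if a number of a shift passes 41.7 or a number of a turn 7.16, either way. A call with a gripper value outside its range is refused whole. The fingers move at their own pace and stop on an object; the grip force is fixed at half the most. Time passes only in rows, so rows that do not move let the fingers close. It gives the time, the measured TCP pose, the force and the opening at its end, in the units of the state.
- arm.sense(): the state, without advancing time (a new reading comes with each control period).
- arm.capture(name): name is "scene" or "top" or "wrist"; returns the picture (480x640x3 uint8, red, green, blue); there is no depth.
- arm.get_calibration(name): a dict with "K" (3x3 intrinsics, pixels), "T" (4x4, takes a point from camera to world coordinates). Camera axes: x right, y down, z forward; pixel columns grow to the right and rows downward; lengths in m; the calibration is good to about 2 mm. A picture is of the moment at which its call begins: read the wrist's pose just before it. get_calibration takes no time and is no camera call; for the wrist camera it gives the pose at the moment of the call.
- arm.close_job(): hands the job in, once; it reports no verdict.
The state is a dict: "time": time; "joint_positions": joint angles; "dq": joint speeds; "joint_torque": joint torques, N m; "tcp_pos": TCP position; "eef_rot": TCP orientation; "contact_force": force on the tool from outside, world axes, zero at the start; "wrist_torque": the same for the moment, N m; "grip_width": finger opening in m.
Only numpy, scipy, OpenCV 4.12 (cv2) and the standard library are available. Lean on these libraries where they do the work, as an engineer would, in place of code of your own. Each camera call takes 0.05 s, during which the arm holds its last target. There are 200 camera calls.

## Working session

There is one attempt and no reset: what is moved stays moved. The work goes in short steps, Python scripts to look and compute and a shell command to move; the robot and the scene stay as the last step left them, time stands still between calls to the robot, and variables do not carry over. Pictures are saved under pics/ and viewed, about 8 in all and at most 12, crops included, and the job is handed in when it is done.

```bash
mkdir -p pics; ls; python3 - <<'E'
from cell import arm
import cv2,numpy as np
s=arm.sense();print({k:np.round(v,3).tolist() for k,v in s.items()})
for n in("scene","top"):
    im=arm.capture(n);cv2.imwrite(f"pics/{n}0.png",im[:,:,::-1]);c=arm.get_calibration(n);print(n,np.round(c["K"],1).tolist(),np.round(c["T"],3).tolist())
E
```

```text
pics
{'time': 0.0, 'joint_positions': [1.146, 0.418, -0.01, 1.614, 0.005, 1.111, -0.053], 'dq': [0.001, 0.001, 0.002, -0.0, -0.001, 0.0, -0.001], 'joint_torque': [-0.001, -86.444, 0.678, -43.491, 0.019, 0.007, -0.0], 'tcp_pos': [0.233, -0.579, 0.231], 'eef_rot': [-3.083, -0.597, 0.0], 'contact_force': [0.358, -0.042, 0.64], 'wrist_torque': [0.002, -0.051, 0.017], 'grip_width': 0.085}
scene [[490.6, 0.0, 317.1], [0.0, 490.6, 241.4], [0.0, 0.0, 1.0]] [[0.126, 0.704, -0.699, 1.255], [0.992, -0.082, 0.097, -0.121], [0.011, -0.706, -0.708, 0.848], [0.0, 0.0, 0.0, 1.0]]
top [[572.5, 0.0, 319.3], [0.0, 572.5, 235.6], [0.0, 0.0, 1.0]] [[0.027, -0.988, 0.151, 0.246], [-1.0, -0.026, 0.009, -0.0], [-0.005, -0.152, -0.988, 1.714], [0.0, 0.0, 0.0, 1.0]]
```

View pics/top0.png

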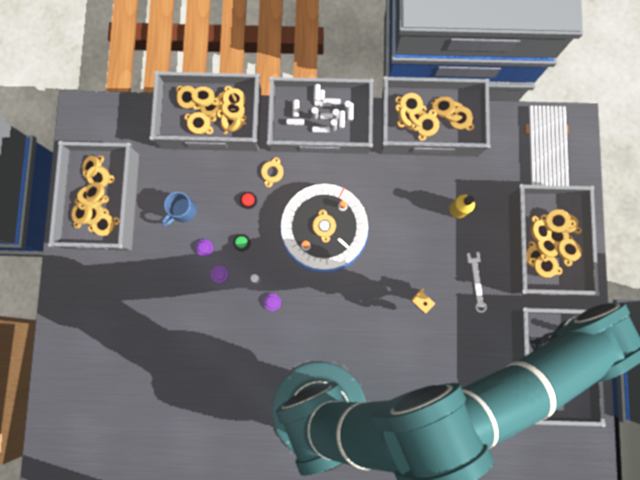

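View pics/scene0.png

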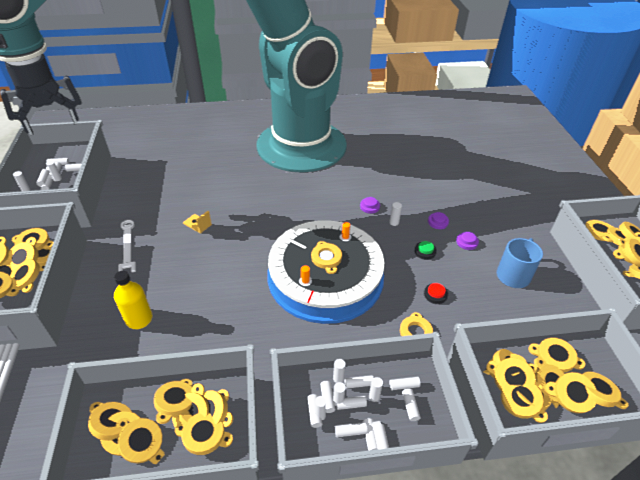

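Top view: the dial is near (324,226), the red line near (342,192), the white line near (345,242) and the studs near (343,205) and (306,245). The green button is at (241,242) and the red one at (248,200). There are three purple decoys, at (205,247), (219,274) and (272,302), and only the green one fits. Next I measure these and make one enlarged crop to confirm.

```bash
cat > h.py <<'E'
import cv2,numpy as np
from cell import arm
def ray(c,uv,z):
    K,T=np.array(c["K"]),np.array(c["T"]);d=T[:3,:3]@np.linalg.solve(K,[uv[0],uv[1],1.]);o=T[:3,3]
    return (o+d*(z-o[2])/d[2])[:2]
def proj(c,p):
    K,T=np.array(c["K"]),np.array(c["T"]);q=K@(T[:3,:3].T@(np.array(p)-T[:3,3]));return q[:2]/q[2]
def blobs(im,lo,hi,amin=4,roi=None):
    m=cv2.inRange(cv2.cvtColor(im,cv2.COLOR_RGB2HSV),lo,hi)
    if roi: 
        k=np.zeros_like(m);x0,y0,x1,y1=roi;k[y0:y1,x0:x1]=1;m=m*k
    n,l,st,ce=cv2.connectedComponentsWithStats(m)
    return [(ce[i],st[i]) for i in range(1,n) if st[i,4]>=amin]
C={"red":((0,150,90),(6,255,255)),"orange":((7,180,120),(17,255,255)),"green":((50,120,60),(80,255,255)),"blue":((105,150,60),(125,255,255))}
E
python3 - <<'E'
from h import *
c={n:arm.get_calibration(n) for n in("top","scene")}
I={n:cv2.imread(f"pics/{n}0.png")[:,:,::-1].copy() for n in c}
roi={"top":(225,170,380,280),"scene":(260,200,460,330)}
for n in c:
    for k,z in(("red",.06),("orange",.09),("green",.022)):
        for ce,st in blobs(I[n],*C[k],roi=roi[n]): print(n,k,ce.round(1),st.tolist(),ray(c[n],ce,.022 if k=="red" and st[4]>60 else z).round(4))
    x0,y0,x1,y1=roi[n]
    g=cv2.inRange(cv2.cvtColor(I[n],cv2.COLOR_RGB2HSV),(0,0,150),(180,60,255))
    k=np.zeros_like(g);k[y0:y1,x0:x1]=g[y0:y1,x0:x1]
    nn,l,st,ce=cv2.connectedComponentsWithStats(k)
    for i in range(1,nn):
        if st[i,4]>12: 
            print(n,"white",ce[i].round(1),st[i].tolist(),ray(c[n],ce[i],.061).round(4))
            if st[i,4]>1000:
                h=cv2.convexHull(cv2.findContours((l==i).astype(np.uint8),0,1)[0][0]);w=np.array([ray(c[n],p,.058) for p in h[:,0]],np.float32)
                print("  ring circle",cv2.minEnclosingCircle(w), cv2.fitEllipse(w*1000))
a=cv2.resize(np.ascontiguousarray(I["top"][165:285,195:375,::-1]),None,fx=4.4,fy=4.4,interpolation=cv2.INTER_CUBIC);cv2.imwrite("pics/c1.png",a)
E
```

```text
top red [247.6 199.2] [241, 193, 14, 13, 140] [0.6106 0.2343]
top green [240.9 241.3] [235, 236, 13, 12, 118] [0.4817 0.2483]
top white [325.5 225.9] [281, 183, 88, 87, 2866] [ 0.5283 -0.003 ]
  ring circle ((0.5287740230560303, -0.0007658536196686327), 0.1309252381324768) ((530.1409912109375, 0.3340120315551758), (256.8798828125, 258.6905822753906), 176.3335723876953)
top white [324.1 225.1] [319, 220, 11, 11, 98] [0.5304 0.0011]
top white [305.9 247.6] [302, 245, 8, 5, 14] [0.4628 0.0523]
top white [254.1 277.2] [251, 275, 7, 5, 32] [0.3727 0.1995]
scene red [436.2 290.1] [428, 283, 18, 15, 209] [0.6183 0.2294]
scene red [310.  296.2] [308, 291, 6, 12, 20] [ 0.6325 -0.0478]
scene orange [345.2 222.2] [344, 222, 4, 2, 5] [0.4537 0.0535]
scene orange [345.5 232.5] [342, 225, 8, 14, 71] [0.4869 0.0487]
scene orange [305.6 276.5] [302, 268, 8, 15, 74] [ 0.6046 -0.0537]
scene orange [301.  273.5] [301, 271, 1, 6, 6] [ 0.5955 -0.0621]
scene green [425.7 247.2] [418, 241, 17, 13, 178] [0.489  0.2434]
scene white [395.7 212.9] [391, 202, 11, 24, 182] [0.4045 0.1867]
scene white [323.7 268.3] [267, 220, 118, 88, 3610] [ 0.5612 -0.0099]
  ring circle ((0.534235954284668, -0.0030981118325144053), 0.13043062388896942) ((534.289306640625, -2.3232555389404297), (254.9903564453125, 258.89947509765625), 92.69446563720703)
scene white [344.9 238.3] [340, 235, 11, 6, 27] [0.4761 0.0505]
scene white [325.8 254.8] [319, 250, 14, 10, 107] [5.224e-01 2.000e-04]
scene white [456.5 326.3] [453, 323, 7, 7, 41] [0.7406 0.2253]
```

View pics/c1.png

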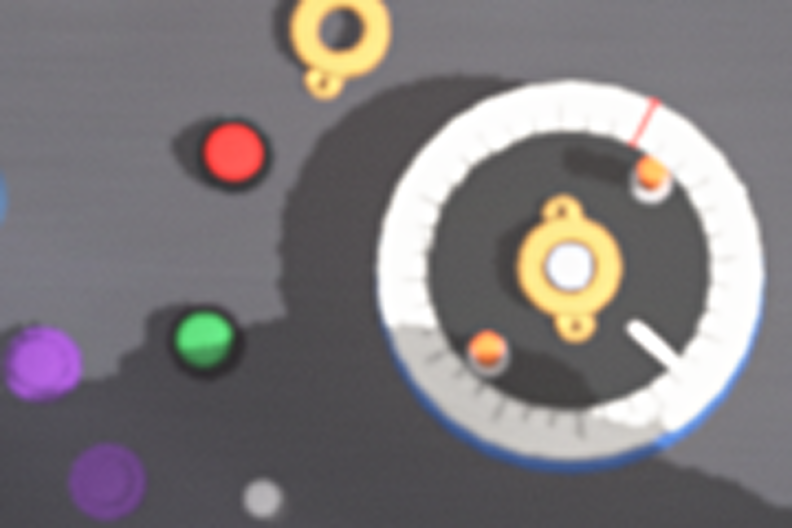

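The crop confirms it: the green button is at crop (204,339), the red one is above it at (234,153), and the purple ones lie left and below. The dial centre is about (0.532, -0.001). The white line is at about -132° and the red line at about -26°, so the dial needs about +106° (anticlockwise). I'll push stud_a (-41°) from its clockwise side with the shut fingers, moving along tool +x. First I go to a hover with the jaw shut.

```bash
python3 -m handwheel '[{"x":12,"y":-9,"jaw":0},{"x":20,"y":-14,"rz":-0.3,"jaw":0},{"x":26,"y":-18,"rz":-0.3,"jaw":0},{"x":26,"y":-18,"rz":-0.3,"jaw":0},{"x":26,"y":-18,"rz":-0.3,"jaw":0},{"x":26,"y":-18,"rz":-0.3,"jaw":0},{"x":26,"y":-18,"rz":-0.3,"jaw":0},{"x":26,"y":-18,"rz":-0.3,"jaw":0},{"x":26,"y":-18,"rz":-0.3,"jaw":0},{"x":26,"y":-18,"rz":-0.3,"jaw":0},{"x":26,"y":-18,"rz":-0.3,"jaw":0},{"x":26,"y":-18,"rz":-0.3,"jaw":0},{"x":26,"y":-18,"rz":-0.3,"jaw":0},{"x":26,"y":-18,"rz":-0.3,"jaw":0},{"x":26,"y":-18,"rz":-0.3,"jaw":0},{"x":26,"y":-18,"rz":-0.3,"jaw":0},{"x":26,"y":-18,"rz":-0.3,"jaw":0},{"x":26,"y":-18,"rz":-0.3,"jaw":0},{"x":26,"y":-16,"jaw":0},{"x":20,"y":-11,"jaw":0}]'
python3 -m handwheel '[{"jaw":0},{"jaw":0},{"jaw":0}]'
python3 - <<'E'
from h import *
s=arm.sense();print(s["time"],s["tcp_pos"],s["eef_rot"],s["grip_width"])
c=arm.get_calibration("wrist");I=arm.capture("wrist");cv2.imwrite("pics/w1.png",I[:,:,::-1]);np.savez("w1.npz",K=c["K"],T=c["T"]);print(np.round(c["T"],3).tolist(),np.array(c["K"])[0])
E
```

```text
0.1 [ 0.23333646 -0.57946557  0.23072956] [-3.08317609e+00 -5.97414224e-01  4.08473038e-04] 0.08597478969068831
[[0.374, -0.889, -0.265, 0.301], [-0.928, -0.359, -0.105, -0.552], [-0.002, 0.285, -0.958, 0.374], [0.0, 0.0, 0.0, 1.0]] [338.97047382   0.         314.7968846 ]invalid input
invalid input
```

View pics/w1.png

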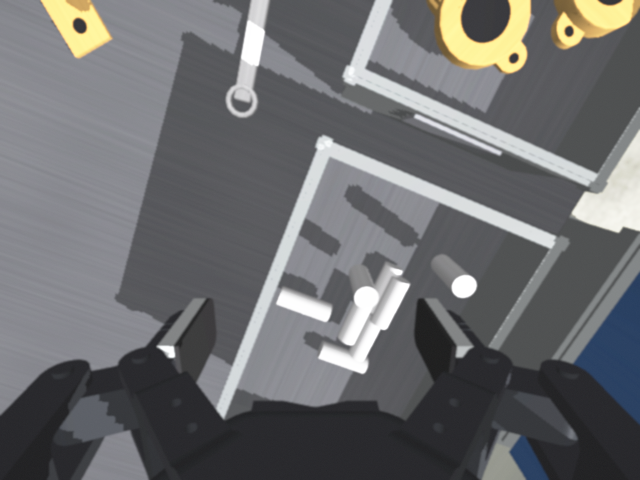

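The arm did not move: the call came back as "invalid input", and the wrist view still shows the bins beside the start pose. Each row probably needs all seven numbers.

```bash
python3 -m handwheel '[{"rx":0,"ry":0,"rz":0,"x":12,"y":-9,"z":0,"jaw":0}]'; python3 -m handwheel --help | head -20
```

```text
time: 0.23
tcp_pos: [0.2394, -0.5682, 0.2307]
eef_rot: [-3.085, -0.593, 0.002]
contact_force: [-0.1, -1.1, -0.1]
grip_width: 0.0758invalid input: not JSON, or not a number
```

```bash
python3 -m handwheel '[{"rx":0,"ry":0,"rz":0,"x":20,"y":-14,"z":0,"jaw":0},{"rx":0,"ry":0,"rz":-0.3,"x":26,"y":-18,"z":0,"jaw":0},{"rx":0,"ry":0,"rz":-0.3,"x":26,"y":-18,"z":0,"jaw":0},{"rx":0,"ry":0,"rz":-0.3,"x":26,"y":-18,"z":0,"jaw":0},{"rx":0,"ry":0,"rz":-0.3,"x":26,"y":-18,"z":0,"jaw":0},{"rx":0,"ry":0,"rz":-0.3,"x":26,"y":-18,"z":0,"jaw":0},{"rx":0,"ry":0,"rz":-0.3,"x":26,"y":-18,"z":0,"jaw":0},{"rx":0,"ry":0,"rz":-0.3,"x":26,"y":-18,"z":0,"jaw":0},{"rx":0,"ry":0,"rz":-0.3,"x":26,"y":-18,"z":0,"jaw":0},{"rx":0,"ry":0,"rz":-0.3,"x":26,"y":-18,"z":0,"jaw":0},{"rx":0,"ry":0,"rz":-0.3,"x":26,"y":-18,"z":0,"jaw":0},{"rx":0,"ry":0,"rz":-0.3,"x":26,"y":-18,"z":0,"jaw":0},{"rx":0,"ry":0,"rz":-0.3,"x":26,"y":-18,"z":0,"jaw":0},{"rx":0,"ry":0,"rz":-0.3,"x":26,"y":-18,"z":0,"jaw":0},{"rx":0,"ry":0,"rz":-0.3,"x":26,"y":-18,"z":0,"jaw":0},{"rx":0,"ry":0,"rz":-0.3,"x":26,"y":-18,"z":0,"jaw":0},{"rx":0,"ry":0,"rz":-0.3,"x":26,"y":-18,"z":0,"jaw":0},{"rx":0,"ry":0,"rz":-0.3,"x":20,"y":-14,"z":0,"jaw":0},{"rx":0,"ry":0,"rz":0,"x":0,"y":0,"z":0,"jaw":0},{"rx":0,"ry":0,"rz":0,"x":0,"y":0,"z":0,"jaw":0}]'
python3 - <<'E'
from h import *
s=arm.sense();print(s["time"],s["tcp_pos"],s["eef_rot"],s["grip_width"])
c=arm.get_calibration("wrist");I=arm.capture("wrist");cv2.imwrite("pics/w2.png",I[:,:,::-1]);np.savez("w2.npz",K=c["K"],T=c["T"])
E
```

```text
time: 1.9
tcp_pos: [0.5276, -0.0902, 0.231]
eef_rot: [-3.053, -0.738, 0.0]
contact_force: [0.4, -1.2, -0.7]
grip_width: 0.0001
1.9 [ 0.52761331 -0.0901868   0.2310499 ] [-3.05306500e+00 -7.38448486e-01  4.68792385e-04] 0.00010414858461256508
```

View pics/w2.png

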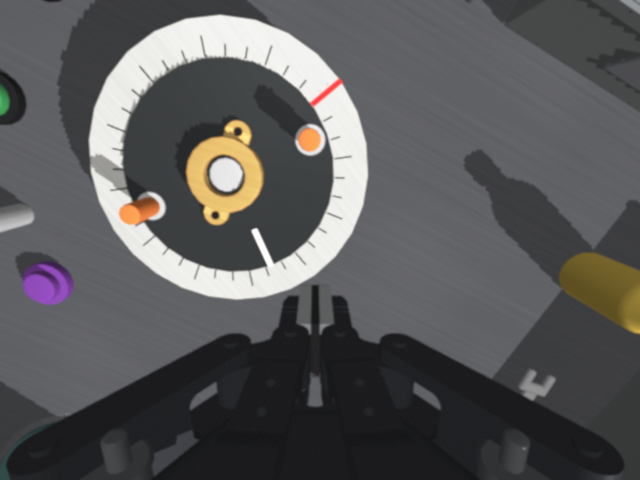

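Sharp view: the spigot is at (226,174), the red line runs from (312,104) to (341,82), the white line from (254,229) to (271,266), and stud_a's top is at (310,139). Now the precise fit.

```bash
cat >> h.py <<'E'
def lines(I,c,guess):
    """spigot, stud, red & white line angles (world deg) from a wrist picture; guess=world xy of dial axis"""
    hsv=cv2.cvtColor(I,cv2.COLOR_RGB2HSV);out={}
    X,Y=np.meshgrid(range(640),range(480));uv=np.c_[X.ravel(),Y.ravel()]
    K,T=np.array(c["K"]),np.array(c["T"]);d=np.c_[uv,np.ones(len(uv))]@np.linalg.inv(K).T@T[:3,:3].T
    W=lambda z:(T[:3,3]+d*((z-T[2,3])/d[:,2])[:,None])[:,:2].reshape(480,640,2)
    white=cv2.inRange(hsv,(0,0,140),(180,70,255))>0
    P=W(.071);m=white&(np.hypot(*(P-guess).transpose(2,0,1))<.022);ctr=P[m].mean(0);out["spigot"]=ctr
    P=W(.061);
    r=np.hypot(*(P-ctr).transpose(2,0,1))
    red=((hsv[...,0]<6)|(hsv[...,0]>174))&(hsv[...,1]>120)&(hsv[...,2]>90)&(r>.09)&(r<.13)
    wl=(white&(r>.052)&(r<.092)).astype(np.uint8)
    n,l,st,_=cv2.connectedComponentsWithStats(wl);best=[]
    for i in range(1,n):
        q=P[l==i]
        if len(q)>60:
            s=np.sqrt(np.linalg.eigvalsh(np.cov(q.T)))*12**.5;best.append((s[1]/s[0],i,s))
    for k,mm in(("red",red),("white",l==max(best)[1])):
        q=P[mm];e=q.mean(0)-ctr;ax=np.linalg.eigh(np.cov(q.T))[1][:,1];ax*=np.sign(ax@e)
        out[k]=(len(q),q.mean(0).round(4),round(np.hypot(*e),4),np.degrees(np.arctan2(e[1],e[0])).round(2),np.degrees(np.arctan2(ax[1],ax[0])).round(2))
    P=W(.101);rr=np.hypot(*(P-ctr).transpose(2,0,1))
    o=cv2.inRange(hsv,*C["orange"])*(rr<.1).astype(np.uint8)
    n,l,st,ce=cv2.connectedComponentsWithStats(o)
    out["studs"]=[(st[i,4],ray(c,ce[i],.101).round(4)) for i in range(1,n) if st[i,4]>80]
    return out
E
python3 - <<'E'
from h import *
c=np.load("w2.npz");I=cv2.imread("pics/w2.png")[:,:,::-1].copy()
for k,v in lines(I,c,(.532,-.001)).items():print(k,v)
hsv=cv2.cvtColor(I,cv2.COLOR_RGB2HSV)
print(I[174,226],I[139,310],hsv[139,310])
print("green wr",ray(c,(0,100),.022))
E
```

```text
spigot [5.30052681e-01 1.32763934e-04]
red (186, array([ 0.6312, -0.0472]), np.float64(0.1117), np.float64(-25.1), np.float64(-25.13))
white (268, array([ 0.4812, -0.0549]), np.float64(0.0736), np.float64(-131.59), np.float64(-130.87))
studs [(np.int32(287), array([0.4809, 0.042 ]))]
[232 232 233] [253 165  87] [ 14 167 253]
green wr [0.48547078 0.23128895]
```

The fit is consistent: the red line is at -25.1° (mid radius 112 mm) and the white line at -131.4°, so the turn needed is about +106.4°. The axis is at (0.530, 0.000). The tool's x is already tangential, so I move in behind stud_a and descend to z≈0.08.

```bash
python3 -m handwheel '[{"rx":0,"ry":0,"rz":0,"x":20,"y":0,"z":0,"jaw":0},{"rx":0,"ry":0,"rz":0,"x":19,"y":0,"z":0,"jaw":0},{"rx":0,"ry":0,"rz":0,"x":0,"y":0,"z":10,"jaw":0},{"rx":0,"ry":0,"rz":0,"x":0,"y":0,"z":20,"jaw":0},{"rx":0,"ry":0,"rz":0,"x":0,"y":0,"z":20,"jaw":0},{"rx":0,"ry":0,"rz":0,"x":0,"y":0,"z":20,"jaw":0},{"rx":0,"ry":0,"rz":0,"x":0,"y":0,"z":20,"jaw":0},{"rx":0,"ry":0,"rz":0,"x":0,"y":0,"z":20,"jaw":0},{"rx":0,"ry":0,"rz":0,"x":0,"y":0,"z":20,"jaw":0},{"rx":0,"ry":0,"rz":0,"x":0,"y":0,"z":10,"jaw":0},{"rx":0,"ry":0,"rz":0,"x":0,"y":0,"z":9,"jaw":0},{"rx":0,"ry":0,"rz":0,"x":0,"y":0,"z":0,"jaw":0},{"rx":0,"ry":0,"rz":0,"x":0,"y":0,"z":0,"jaw":0}]'
python3 - <<'E'
from h import *
s=arm.sense();p=np.array(s["tcp_pos"])-[.530,0,0];print(s["time"],s["tcp_pos"],"r",np.hypot(*p[:2]),"ang",np.degrees(np.arctan2(p[1],p[0])),"y az",2*np.degrees(np.arctan2(-s["eef_rot"][1],-s["eef_rot"][0]))-90)
E
```

```text
time: 3.03
tcp_pos: [0.5623, -0.0745, 0.0827]
eef_rot: [3.055, 0.734, 0.0]
contact_force: [0.1, -0.6, 0.0]
grip_width: 0.0001
3.0333 [ 0.56232577 -0.07450606  0.08266776] r 0.08121642724019634 ang -66.54553424768034 y az -422.9901149576068
```

```bash
python3 -m handwheel '[{"rx":0,"ry":0,"rz":0,"x":5,"y":0,"z":0,"jaw":0},{"rx":0,"ry":0,"rz":-4,"x":5.6,"y":-0.2,"z":0,"jaw":0},{"rx":0,"ry":0,"rz":-4,"x":5.6,"y":-0.2,"z":0,"jaw":0},{"rx":0,"ry":0,"rz":-4,"x":5.6,"y":-0.2,"z":0,"jaw":0},{"rx":0,"ry":0,"rz":-4,"x":5.6,"y":-0.2,"z":0,"jaw":0},{"rx":0,"ry":0,"rz":-4,"x":5.6,"y":-0.2,"z":0,"jaw":0},{"rx":0,"ry":0,"rz":-4,"x":5.6,"y":-0.2,"z":0,"jaw":0},{"rx":0,"ry":0,"rz":-4,"x":5.6,"y":-0.2,"z":0,"jaw":0},{"rx":0,"ry":0,"rz":-4,"x":5.6,"y":-0.2,"z":0,"jaw":0},{"rx":0,"ry":0,"rz":-4,"x":5.6,"y":-0.2,"z":0,"jaw":0}]'
cat > st.py <<'E'
from h import *
import sys
s=arm.sense();p=np.array(s["tcp_pos"])-[.530,0,0];R=cv2.Rodrigues(np.array(s["eef_rot"]))[0]
print(s["time"],s["tcp_pos"].round(4),"r",np.hypot(*p[:2]).round(4),"ang",np.degrees(np.arctan2(p[1],p[0])).round(2),"y az",np.degrees(np.arctan2(R[1,1],R[0,1])).round(2),"F",np.round(s["contact_force"],1))
if len(sys.argv)>1:
    c=arm.get_calibration("wrist");I=arm.capture("wrist");cv2.imwrite(f"pics/{sys.argv[1]}.png",I[:,:,::-1])
    for k,v in lines(I,c,(.53,0)).items():print(k,v)
E
python3 st.py w3
```

```text
time: 3.87
tcp_pos: [0.6025, -0.0372, 0.0834]
eef_rot: [2.675, 1.645, 0.001]
contact_force: [-1.7, -3.9, 3.1]
grip_width: 0.0
3.8667 [ 0.6025 -0.0372  0.0834] r 0.0815 ang -27.15 y az -26.81 F [-1.7 -3.9  3.1]
spigot [5.29946955e-01 5.21043068e-04]
red (442, array([ 0.6314, -0.0453]), np.float64(0.1113), np.float64(-24.29), np.float64(-24.64))
white (654, array([ 0.6098, -0.0143]), np.float64(0.0812), np.float64(-10.48), np.float64(-28.79))
studs [(np.int32(1689), array([ 0.6097, -0.0144])), (np.int32(329), array([0.4876, 0.0151]))]
```

View pics/w3.png

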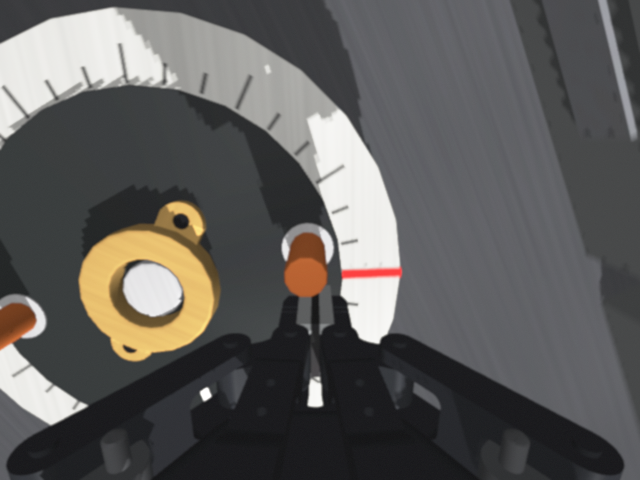

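The push works: the finger is on stud_a at (305,275) and the flange is still over the spigot at (152,290). Stud_a is at -10.4° and the finger at -27.1°. Stud_a must reach about +65°, so 75° remains. I push another 68° or so, then measure again.

```bash
python3 -m handwheel '[{"rx":0,"ry":0,"rz":-4,"x":5.6,"y":-0.2,"z":0,"jaw":0},{"rx":0,"ry":0,"rz":-4,"x":5.6,"y":-0.2,"z":0,"jaw":0},{"rx":0,"ry":0,"rz":-4,"x":5.6,"y":-0.2,"z":0,"jaw":0},{"rx":0,"ry":0,"rz":-4,"x":5.6,"y":-0.2,"z":0,"jaw":0},{"rx":0,"ry":0,"rz":-4,"x":5.6,"y":-0.2,"z":0,"jaw":0},{"rx":0,"ry":0,"rz":-4,"x":5.6,"y":-0.2,"z":0,"jaw":0},{"rx":0,"ry":0,"rz":-4,"x":5.6,"y":-0.2,"z":0,"jaw":0},{"rx":0,"ry":0,"rz":-4,"x":5.6,"y":-0.2,"z":0,"jaw":0},{"rx":0,"ry":0,"rz":-4,"x":5.6,"y":-0.2,"z":0,"jaw":0},{"rx":0,"ry":0,"rz":-4,"x":5.6,"y":-0.2,"z":0,"jaw":0},{"rx":0,"ry":0,"rz":-4,"x":5.6,"y":-0.2,"z":0,"jaw":0},{"rx":0,"ry":0,"rz":-4,"x":5.6,"y":-0.2,"z":0,"jaw":0},{"rx":0,"ry":0,"rz":-4,"x":5.6,"y":-0.2,"z":0,"jaw":0},{"rx":0,"ry":0,"rz":-4,"x":5.6,"y":-0.2,"z":0,"jaw":0},{"rx":0,"ry":0,"rz":-4,"x":5.6,"y":-0.2,"z":0,"jaw":0},{"rx":0,"ry":0,"rz":-3,"x":4.2,"y":-0.1,"z":0,"jaw":0},{"rx":0,"ry":0,"rz":-2,"x":2.8,"y":0,"z":0,"jaw":0},{"rx":0,"ry":0,"rz":0,"x":0,"y":0,"z":0,"jaw":0},{"rx":0,"ry":0,"rz":0,"x":0,"y":0,"z":0,"jaw":0}]'
python3 st.py w4
```

```text
time: 5.5
tcp_pos: [0.5938, 0.049, 0.0829]
eef_rot: [1.38, 2.822, 0.0]
contact_force: [-1.1, -0.5, 0.5]
grip_width: 0.0001
5.5 [0.5938 0.049  0.0829] r 0.0805 ang 37.5 y az 37.89 F [-1.1 -0.5  0.5]
spigot [5.29748566e-01 3.24758310e-04]
red (0, array([nan, nan]), np.float64(nan), np.float64(nan), np.float64(nan))
white (604, array([ 0.4819, -0.0621]), np.float64(0.0786), np.float64(-127.48), np.float64(155.8))
studs [(np.int32(607), array([0.5784, 0.0667]))]h.py:33: RuntimeWarning: Mean of empty slice.
  q=P[mm];e=q.mean(0)-ctr;ax=np.linalg.eigh(np.cov(q.T))[1][:,1];ax*=np.sign(ax@e)
  ret = um.true_divide(
  avg = a.mean(axis, **keepdims_kw)
h.py:33: RuntimeWarning: Degrees of freedom <= 0 for slice
  q=P[mm];e=q.mean(0)-ctr;ax=np.linalg.eigh(np.cov(q.T))[1][:,1];ax*=np.sign(ax@e)
  c *= np.true_divide(1, fact)
  c *= np.true_divide(1, fact)
h.py:34: RuntimeWarning: Mean of empty slice.
  out[k]=(len(q),q.mean(0).round(4),round(np.hypot(*e),4),np.degrees(np.arctan2(e[1],e[0])).round(2),np.degrees(np.arctan2(ax[1],ax[0])).round(2))
```

Stud_a is now at about 53.7° with about 11° to go. I push 9.5°, back off, lift, turn the tool back and look.

```bash
python3 -m handwheel '[{"rx":0,"ry":0,"rz":-3,"x":4.2,"y":-0.1,"z":0,"jaw":0},{"rx":0,"ry":0,"rz":-3,"x":4.2,"y":-0.1,"z":0,"jaw":0},{"rx":0,"ry":0,"rz":-2,"x":2.8,"y":0,"z":0,"jaw":0},{"rx":0,"ry":0,"rz":-1.5,"x":2.1,"y":0,"z":0,"jaw":0},{"rx":0,"ry":0,"rz":0,"x":0,"y":0,"z":0,"jaw":0},{"rx":0,"ry":0,"rz":0,"x":0,"y":0,"z":0,"jaw":0},{"rx":0,"ry":0,"rz":0,"x":0,"y":0,"z":0,"jaw":0}]'
python3 - <<'E'
from h import *
s=arm.sense();c=arm.get_calibration("wrist");I=arm.capture("wrist");print([(st[4],(p:=ray(c,ce,.101)).round(4),np.degrees(np.arctan2(p[1],p[0]-.53))) for ce,st in blobs(I,*C["orange"],amin=200)])
E
python3 st.py; python3 -m handwheel '[{"rx":0,"ry":0,"rz":0,"x":-8,"y":0,"z":0,"jaw":0},{"rx":0,"ry":0,"rz":0,"x":-7,"y":0,"z":0,"jaw":0},{"rx":0,"ry":0,"rz":0,"x":0,"y":0,"z":15,"jaw":0}]' >/dev/null && true
python3 st.py
```

```text
time: 6.13
tcp_pos: [0.5846, 0.0588, 0.0823]
eef_rot: [-1.14, -2.927, -0.0]
contact_force: [0.3, -0.8, 0.8]
grip_width: -0.0005
[(np.int32(495), array([0.5632, 0.0753]), np.float64(66.20300242611592))]
6.1833 [0.5846 0.0588 0.0823] r 0.0802 ang 47.15 y az 47.46 F [ 1.  -0.8  1.5]
6.4333 [0.5981 0.0474 0.0689] r 0.083 ang 34.84 y az 47.41 F [ 1.3 -0.9  0.4]
```

I made a sign slip there: the last row went down 15 mm, to z=0.069, which still clears the dial and made no contact. Lifting now.

```bash
python3 -m handwheel '[{"rx":0,"ry":0,"rz":0,"x":0,"y":0,"z":-20,"jaw":0},{"rx":0,"ry":0,"rz":0,"x":0,"y":0,"z":-25,"jaw":0},{"rx":0,"ry":0,"rz":7,"x":0,"y":0,"z":-30,"jaw":0},{"rx":0,"ry":0,"rz":7,"x":0,"y":0,"z":-30,"jaw":0},{"rx":0,"ry":0,"rz":7,"x":0,"y":0,"z":-30,"jaw":0},{"rx":0,"ry":0,"rz":7,"x":0,"y":0,"z":-27,"jaw":0},{"rx":0,"ry":0,"rz":7,"x":0,"y":0,"z":0,"jaw":0},{"rx":0,"ry":0,"rz":7,"x":0,"y":0,"z":0,"jaw":0},{"rx":0,"ry":0,"rz":7,"x":0,"y":0,"z":0,"jaw":0},{"rx":0,"ry":0,"rz":7,"x":0,"y":0,"z":0,"jaw":0},{"rx":0,"ry":0,"rz":7,"x":0,"y":0,"z":0,"jaw":0},{"rx":0,"ry":0,"rz":0,"x":-28,"y":-9,"z":0,"jaw":0},{"rx":0,"ry":0,"rz":0,"x":-28,"y":-9,"z":0,"jaw":0},{"rx":0,"ry":0,"rz":0,"x":-28,"y":-8,"z":0,"jaw":0},{"rx":0,"ry":0,"rz":0,"x":-28,"y":-8,"z":0,"jaw":0},{"rx":0,"ry":0,"rz":0,"x":-28,"y":-8,"z":0,"jaw":0},{"rx":0,"ry":0,"rz":0,"x":-23,"y":-7,"z":0,"jaw":0},{"rx":0,"ry":0,"rz":0,"x":0,"y":0,"z":0,"jaw":0},{"rx":0,"ry":0,"rz":0,"x":0,"y":0,"z":0,"jaw":0},{"rx":0,"ry":0,"rz":0,"x":0,"y":0,"z":0,"jaw":0}]'
python3 st.py w5
```

```text
time: 8.1
tcp_pos: [0.5052, -0.0951, 0.2291]
eef_rot: [-2.5, -1.902, -0.0]
contact_force: [-0.0, 0.0, 0.2]
grip_width: -0.0002
8.1 [ 0.5052 -0.0951  0.2291] r 0.0983 ang -104.63 y az -15.48 F [-0.   0.   0.2]
spigot [0.52986899 0.00062421]
red (176, array([ 0.6306, -0.0464]), np.float64(0.1111), np.float64(-25.02), np.float64(-25.14))
white (339, array([ 0.5949, -0.0344]), np.float64(0.0738), np.float64(-28.31), np.float64(-28.44))
studs [(np.int32(202), array([0.5623, 0.0576]))]
```

View pics/w5.png

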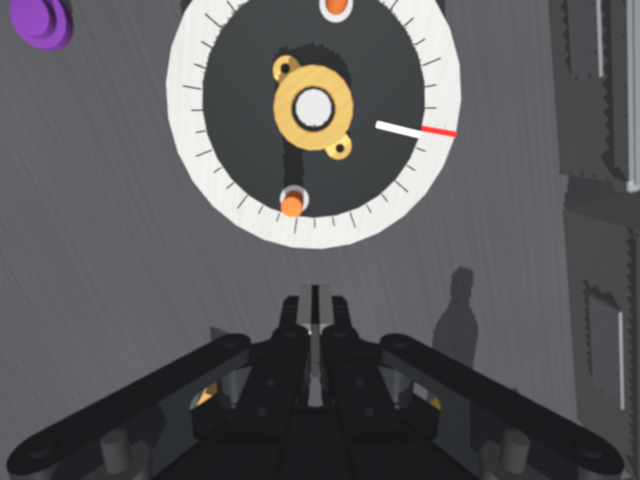

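The dial is now at -28.35° against red at -25.08°, so it is 3.3° short. The flange is seated, with the spigot at (314,107) inside its bore. I go back to stud_a and push until the finger is at 47.15 + 3.3 = 50.4°, the same contact as before.

```bash
python3 -m handwheel '[{"rx":0,"ry":0,"rz":0,"x":23,"y":7,"z":0,"jaw":0},{"rx":0,"ry":0,"rz":0,"x":28,"y":8,"z":0,"jaw":0},{"rx":0,"ry":0,"rz":0,"x":28,"y":8,"z":0,"jaw":0},{"rx":0,"ry":0,"rz":0,"x":28,"y":8,"z":0,"jaw":0},{"rx":0,"ry":0,"rz":0,"x":28,"y":9,"z":0,"jaw":0},{"rx":0,"ry":0,"rz":0,"x":28,"y":9,"z":0,"jaw":0},{"rx":0,"ry":0,"rz":-7,"x":0,"y":0,"z":0,"jaw":0},{"rx":0,"ry":0,"rz":-7,"x":0,"y":0,"z":0,"jaw":0},{"rx":0,"ry":0,"rz":-7,"x":0,"y":0,"z":0,"jaw":0},{"rx":0,"ry":0,"rz":-7,"x":0,"y":0,"z":0,"jaw":0},{"rx":0,"ry":0,"rz":-7,"x":0,"y":0,"z":0,"jaw":0},{"rx":0,"ry":0,"rz":-7,"x":0,"y":0,"z":0,"jaw":0},{"rx":0,"ry":0,"rz":-7,"x":0,"y":0,"z":0,"jaw":0},{"rx":0,"ry":0,"rz":-7,"x":0,"y":0,"z":0,"jaw":0},{"rx":0,"ry":0,"rz":-7,"x":0,"y":0,"z":0,"jaw":0},{"rx":0,"ry":0,"rz":-3.3,"x":0,"y":0,"z":0,"jaw":0},{"rx":0,"ry":0,"rz":0,"x":0,"y":0,"z":0,"jaw":0}]' >/dev/null; python3 st.py
python3 -m handwheel '[{"rx":0,"ry":0,"rz":0,"x":0,"y":0,"z":25,"jaw":0},{"rx":0,"ry":0,"rz":0,"x":0,"y":0,"z":30,"jaw":0},{"rx":0,"ry":0,"rz":0,"x":0,"y":0,"z":30,"jaw":0},{"rx":0,"ry":0,"rz":0,"x":0,"y":0,"z":30,"jaw":0},{"rx":0,"ry":0,"rz":0,"x":0,"y":0,"z":20,"jaw":0},{"rx":0,"ry":0,"rz":0,"x":0,"y":0,"z":12,"jaw":0},{"rx":0,"ry":0,"rz":0,"x":0,"y":0,"z":0,"jaw":0},{"rx":0,"ry":0,"rz":0,"x":0,"y":0,"z":0,"jaw":0}]' >/dev/null; python3 st.py
```

```text
9.5667 [0.5957 0.0498 0.2289] r 0.0824 ang 37.13 y az 51.07 F [-0.  -1.1 -0.4]
10.2333 [0.5958 0.0494 0.0827] r 0.0823 ang 36.93 y az 50.81 F [-0.9 -0.1 -0.4]
```

```bash
python3 -m handwheel '[{"rx":0,"ry":0,"rz":0,"x":6,"y":0,"z":0,"jaw":0},{"rx":0,"ry":0,"rz":0,"x":5,"y":0,"z":0,"jaw":0},{"rx":0,"ry":0,"rz":0,"x":4,"y":0,"z":0,"jaw":0},{"rx":0,"ry":0,"rz":0,"x":2.5,"y":0,"z":0,"jaw":0},{"rx":0,"ry":0,"rz":0,"x":1.6,"y":0,"z":0,"jaw":0},{"rx":0,"ry":0,"rz":0,"x":0,"y":0,"z":0,"jaw":0},{"rx":0,"ry":0,"rz":0,"x":0,"y":0,"z":0,"jaw":0},{"rx":0,"ry":0,"rz":0,"x":0,"y":0,"z":0,"jaw":0}]' >/dev/null; python3 st.py
```

```text
10.9 [0.5807 0.0608 0.0822] r 0.0792 ang 50.21 y az 50.83 F [ 0.8 -0.8 -0.3]
```

```bash
python3 -m handwheel '[{"rx":0,"ry":0,"rz":0,"x":-10,"y":0,"z":0,"jaw":0},{"rx":0,"ry":0,"rz":0,"x":-9,"y":0,"z":0,"jaw":0},{"rx":0,"ry":0,"rz":0,"x":0,"y":0,"z":-27,"jaw":0},{"rx":0,"ry":0,"rz":7,"x":0,"y":0,"z":-30,"jaw":0},{"rx":0,"ry":0,"rz":7,"x":0,"y":0,"z":-30,"jaw":0},{"rx":0,"ry":0,"rz":7,"x":0,"y":0,"z":-30,"jaw":0},{"rx":0,"ry":0,"rz":7,"x":0,"y":0,"z":-30,"jaw":0},{"rx":0,"ry":0,"rz":7,"x":0,"y":0,"z":0,"jaw":0},{"rx":0,"ry":0,"rz":7,"x":0,"y":0,"z":0,"jaw":0},{"rx":0,"ry":0,"rz":7,"x":0,"y":0,"z":0,"jaw":0},{"rx":0,"ry":0,"rz":7,"x":0,"y":0,"z":0,"jaw":0},{"rx":0,"ry":0,"rz":7,"x":0,"y":0,"z":0,"jaw":0},{"rx":0,"ry":0,"rz":3.3,"x":-28,"y":-9,"z":0,"jaw":0},{"rx":0,"ry":0,"rz":0,"x":-28,"y":-9,"z":0,"jaw":0},{"rx":0,"ry":0,"rz":0,"x":-28,"y":-8,"z":0,"jaw":0},{"rx":0,"ry":0,"rz":0,"x":-28,"y":-8,"z":0,"jaw":0},{"rx":0,"ry":0,"rz":0,"x":-28,"y":-8,"z":0,"jaw":0},{"rx":0,"ry":0,"rz":0,"x":-23,"y":-7,"z":0,"jaw":0},{"rx":0,"ry":0,"rz":0,"x":0,"y":0,"z":0,"jaw":0},{"rx":0,"ry":0,"rz":0,"x":0,"y":0,"z":0,"jaw":0}]' >/dev/null
python3 st.py w6
```

```text
12.5667 [ 0.5062 -0.0979  0.2295] r 0.1007 ang -103.64 y az -15.62 F [ 0.1  0.9 -0.7]
spigot [0.53003374 0.0007879 ]
red (165, array([ 0.632 , -0.0468]), np.float64(0.1125), np.float64(-25.03), np.float64(-25.13))
white (354, array([ 0.5966, -0.0306]), np.float64(0.0736), np.float64(-25.19), np.float64(-25.21))
studs [(np.int32(105), array([0.5586, 0.0576]))]
```

The dial is aligned: white -25.2°, red -25.1°. Now on to the green button at about (0.483, 0.247). I stop short of it for a close measurement and a view.

```bash
python3 -m handwheel '[{"rx":0,"ry":0,"rz":0,"x":15,"y":-5,"z":0,"jaw":0},{"rx":0,"ry":0,"rz":0,"x":26,"y":-9,"z":0,"jaw":0},{"rx":0,"ry":0,"rz":0,"x":26,"y":-9,"z":0,"jaw":0},{"rx":0,"ry":0,"rz":0,"x":26,"y":-9,"z":0,"jaw":0},{"rx":0,"ry":0,"rz":0,"x":26,"y":-9,"z":0,"jaw":0},{"rx":0,"ry":0,"rz":0,"x":26,"y":-9,"z":0,"jaw":0},{"rx":0,"ry":0,"rz":0,"x":26,"y":-9,"z":0,"jaw":0},{"rx":0,"ry":0,"rz":0,"x":26,"y":-9,"z":0,"jaw":0},{"rx":0,"ry":0,"rz":0,"x":26,"y":-9,"z":0,"jaw":0},{"rx":0,"ry":0,"rz":0,"x":15,"y":-13,"z":0,"jaw":0},{"rx":0,"ry":0,"rz":0,"x":0,"y":0,"z":0,"jaw":0},{"rx":0,"ry":0,"rz":0,"x":0,"y":0,"z":0,"jaw":0}]'
python3 st.py
python3 - <<'E'
from h import *
s=arm.sense();c=arm.get_calibration("wrist");I=arm.capture("wrist");cv2.imwrite("pics/w7.png",I[:,:,::-1])
R=cv2.Rodrigues(np.array(s["eef_rot"]))[0]
for k in("green","red"):
    for ce,st in blobs(I,*C[k],amin=150):
        p=ray(c,ce,.022);print(k,ce.round(),st[2:5],p.round(4),"tool shift mm",(1000*R.T@(np.r_[p,.022]-s["tcp_pos"])).round(1))
E
```

```text
time: 13.62
tcp_pos: [0.4828, 0.1591, 0.2294]
eef_rot: [-2.496, -1.906, -0.001]
contact_force: [0.5, -0.9, 0.2]
grip_width: 0.0001
13.6167 [0.4828 0.1591 0.2294] r 0.1659 ang 106.52 y az -15.27 F [ 0.5 -0.9  0.2]
green [290. 127.] [  36   39 1107] [0.4819 0.2478] tool shift mm [ 85.1 -24.2 207.4]
red [423. 104.] [  40   41 1274] [0.6114 0.2339] tool shift mm [105.9 104.4 207.4]
```

View pics/w7.png

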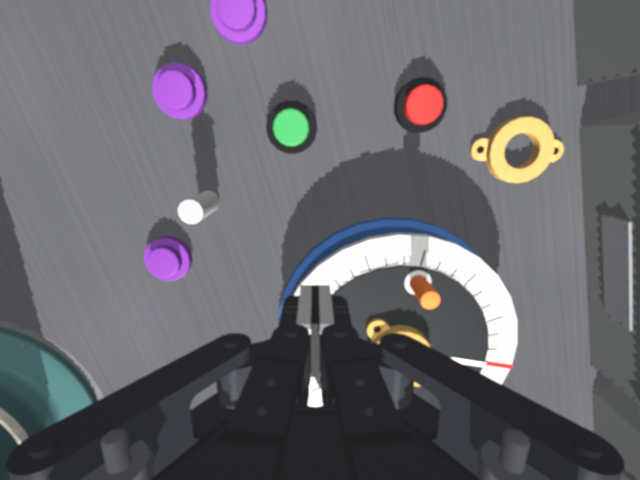

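The green button is at (290,127), in the black housing, with the red one apart at (423,104). The measurement (0.482, 0.248) agrees with the top view. I move over and go down to just above it.

```bash
python3 -m handwheel '[{"rx":0,"ry":0,"rz":0,"x":22,"y":-6,"z":0,"jaw":0},{"rx":0,"ry":0,"rz":0,"x":22,"y":-6,"z":0,"jaw":0},{"rx":0,"ry":0,"rz":0,"x":22,"y":-6,"z":0,"jaw":0},{"rx":0,"ry":0,"rz":0,"x":19,"y":-6,"z":0,"jaw":0},{"rx":0,"ry":0,"rz":0,"x":0,"y":0,"z":0,"jaw":0},{"rx":0,"ry":0,"rz":0,"x":0,"y":0,"z":25,"jaw":0},{"rx":0,"ry":0,"rz":0,"x":0,"y":0,"z":30,"jaw":0},{"rx":0,"ry":0,"rz":0,"x":0,"y":0,"z":30,"jaw":0},{"rx":0,"ry":0,"rz":0,"x":0,"y":0,"z":30,"jaw":0},{"rx":0,"ry":0,"rz":0,"x":0,"y":0,"z":30,"jaw":0},{"rx":0,"ry":0,"rz":0,"x":0,"y":0,"z":25,"jaw":0},{"rx":0,"ry":0,"rz":0,"x":0,"y":0,"z":18,"jaw":0},{"rx":0,"ry":0,"rz":0,"x":0,"y":0,"z":10,"jaw":0},{"rx":0,"ry":0,"rz":0,"x":0,"y":0,"z":0,"jaw":0},{"rx":0,"ry":0,"rz":0,"x":0,"y":0,"z":0,"jaw":0}]'
```

```text
time: 14.92
tcp_pos: [0.4829, 0.2454, 0.0317]
eef_rot: [-2.501, -1.902, 0.0]
contact_force: [-0.0, 1.1, 0.1]
grip_width: 0.0
```

```bash
python3 -m handwheel '[{"rx":0,"ry":0,"rz":0,"x":0,"y":0,"z":4,"jaw":0},{"rx":0,"ry":0,"rz":0,"x":0,"y":0,"z":4,"jaw":0},{"rx":0,"ry":0,"rz":0,"x":0,"y":0,"z":3,"jaw":0},{"rx":0,"ry":0,"rz":0,"x":0,"y":0,"z":2,"jaw":0},{"rx":0,"ry":0,"rz":0,"x":0,"y":0,"z":0,"jaw":0},{"rx":0,"ry":0,"rz":0,"x":0,"y":0,"z":0,"jaw":0}]'; python3 -m handwheel '[{"rx":0,"ry":0,"rz":0,"x":0,"y":0,"z":1.5,"jaw":0},{"rx":0,"ry":0,"rz":0,"x":0,"y":0,"z":0,"jaw":0},{"rx":0,"ry":0,"rz":0,"x":0,"y":0,"z":0,"jaw":0}]'
```

```text
time: 15.42
tcp_pos: [0.4829, 0.2456, 0.0186]
eef_rot: [2.5, 1.902, 0.001]
contact_force: [2.0, -1.7, 3.6]
grip_width: 0.0003
time: 15.67
tcp_pos: [0.4828, 0.2457, 0.017]
eef_rot: [2.5, 1.902, 0.001]
contact_force: [3.0, -0.7, 5.4]
grip_width: -0.0002
```

```bash
python3 -m handwheel '[{"rx":0,"ry":0,"rz":0,"x":0,"y":0,"z":1,"jaw":0},{"rx":0,"ry":0,"rz":0,"x":0,"y":0,"z":0.5,"jaw":0},{"rx":0,"ry":0,"rz":0,"x":0,"y":0,"z":0,"jaw":0},{"rx":0,"ry":0,"rz":0,"x":0,"y":0,"z":0,"jaw":0}]'
```

```text
time: 16.0
tcp_pos: [0.4828, 0.2457, 0.0159]
eef_rot: [2.5, 1.902, 0.001]
contact_force: [0.3, -4.4, 17.4]
grip_width: -0.0002
```

The force jumped to 17 N at z=0.0159, which is the bottom stop, so the button is fully in. I release it, back away and check.

```bash
python3 -m handwheel '[{"rx":0,"ry":0,"rz":0,"x":0,"y":0,"z":-5,"jaw":0},{"rx":0,"ry":0,"rz":0,"x":0,"y":0,"z":-15,"jaw":0},{"rx":0,"ry":0,"rz":0,"x":0,"y":0,"z":-30,"jaw":0},{"rx":0,"ry":0,"rz":0,"x":0,"y":0,"z":-35,"jaw":0},{"rx":0,"ry":0,"rz":0,"x":0,"y":0,"z":-35,"jaw":0},{"rx":0,"ry":0,"rz":0,"x":0,"y":0,"z":-35,"jaw":0},{"rx":0,"ry":0,"rz":0,"x":0,"y":0,"z":-35,"jaw":0},{"rx":0,"ry":0,"rz":0,"x":0,"y":0,"z":-25,"jaw":0},{"rx":0,"ry":0,"rz":0,"x":-26,"y":0,"z":0,"jaw":0},{"rx":0,"ry":0,"rz":0,"x":-35,"y":0,"z":0,"jaw":0},{"rx":0,"ry":0,"rz":0,"x":-35,"y":0,"z":0,"jaw":0},{"rx":0,"ry":0,"rz":0,"x":-35,"y":0,"z":0,"jaw":0},{"rx":0,"ry":0,"rz":0,"x":-35,"y":0,"z":0,"jaw":0},{"rx":0,"ry":0,"rz":0,"x":-35,"y":0,"z":0,"jaw":0},{"rx":0,"ry":0,"rz":0,"x":-35,"y":0,"z":0,"jaw":0},{"rx":0,"ry":0,"rz":0,"x":-35,"y":0,"z":0,"jaw":0},{"rx":0,"ry":0,"rz":0,"x":-35,"y":0,"z":0,"jaw":0},{"rx":0,"ry":0,"rz":0,"x":-20,"y":0,"z":0,"jaw":0},{"rx":0,"ry":0,"rz":0,"x":0,"y":0,"z":0,"jaw":0},{"rx":0,"ry":0,"rz":0,"x":0,"y":0,"z":0,"jaw":0}]'
python3 st.py w8
```

```text
time: 17.67
tcp_pos: [0.3949, -0.069, 0.23]
eef_rot: [-2.501, -1.899, 0.001]
contact_force: [0.2, -0.5, 0.7]
grip_width: 0.0002
17.6667 [ 0.3949 -0.069   0.23  ] r 0.1517 ang -152.94 y az -15.58 F [ 0.2 -0.5  0.7]
spigot [0.53005073 0.00080153]
red (165, array([ 0.6319, -0.047 ]), np.float64(0.1125), np.float64(-25.14), np.float64(-25.21))
white (345, array([ 0.597 , -0.0307]), np.float64(0.074), np.float64(-25.21), np.float64(-25.4))
studs [(np.int32(98), array([ 0.489 , -0.0654]))]
```

View pics/w8.png

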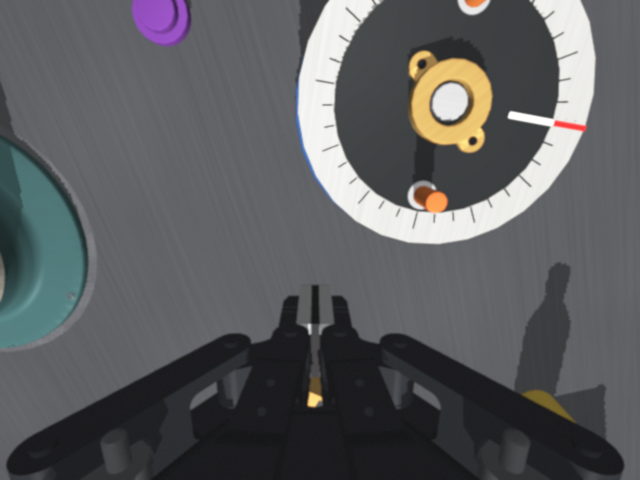

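The white line runs straight into the red one at (555,124). The flange sits flat round the spigot at (450,102), and the tool is clear of everything. Handing in.

```bash
python3 -c "
from cell import arm
print(arm.close_job())"
```

```text
the job is handed in; nothing more can be done
None
```

The job is done and handed in at about 17.7 s of robot time; no verdict was reported.

- **Dial:** I pushed stud_a anticlockwise with the shut fingertips, about 106° in all. It stopped 3.3° short, so I gave it one corrective push. In the last picture, taken after the button press, white was at -25.2° and red at -25.1° (line axes -25.4° and -25.2°). The flange was still seated round the spigot.
- **Green button:** I pressed it until the force rose to 17 N at 15.9 mm tip height, which matches its full 6 mm travel, then released it and moved clear. I did not picture it again after release, so I take its spring-back from the unloaded tool.
- **Other objects:** I never went near the red button or the bystanders, and I grasped nothing. I took no final overall picture to confirm they had not moved.
- **Slips:** My first move call was refused because rows need all seven numbers. One row while backing off went 15 mm down instead of up; it stayed about 8 mm above the dial and touched nothing.

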